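Clip a primed panel under the paint-depth gauge, take a reading, and free it

ROBOT

A 6-joint arm with a two-finger parallel gripper is mounted at the origin on the work surface. World frame = base frame: x ahead of the robot, y to its left, z up, the work surface at z = 0. Lengths are in m, angles in rad, forces in N, time in s.
With the tool pointing down it reaches from about 0.25 to 0.775 m from the base axis. Payload 4 kg.
Tool frame: the origin (TCP) lies at the very end of the fingers, on their centre line; the grasp point (between the pads) lies 19 mm behind it; x points along the fingers, y is the direction in which the jaws open and shut, and the axes are right-handed (so a half turn about x gives the same grasp; the last joint's range is limited). The gripper opens to 94 mm and grips with 3 to 60 N. Pads are 16 mm wide; open, the fingers measure 119 mm over their backs; the gripper's body (75 mm by 177 mm) begins 78 mm behind the grasp point.
Start: joints at [1.039, 0.087, 1.371, -0, 1.684, -0.103], TCP at [0.229, 0.5, 0.206] pointing down, gripper open.
Joint ranges: [-3.1, 3.1], [-0.76, 2.03], [0.27, 2.55], [-1.08, 4.22], [0.17, 2.65], [-2.57, 2.57]. Speed limits (rad/s): [2.79, 2.79, 3.14, 3.14, 3.14, 3.14].

INTERFACE

Orientations are given as [roll, pitch, yaw] about the fixed x, y, z axes, in that order (R = Rz(yaw) Ry(pitch) Rx(roll)).
In Python, from bench import robot gives the robot as it stands.
- The arm moves only by the tool carry_out, never from a script. Its argument "targets" is a list of rows, each a list of 5 numbers: the closure, from 0 (fully open) to 1 (shut), then the shift along the tool's x, y, z in cm, then the turn about the tool's x in degrees. In form: [[fingers, tx, ty, tz, turn], ...]. A call has 1 to 20 rows; each row shifts and turns the commanded pose from where the row before left it, along the tool's axes as they then stand; what a row does not reach is not made up. A row lasts 1/10 s, in which the tool goes at most 50 mm and 8.59 degrees, less where a joint would pass 70% of its speed; a pose out of reach is approached as far as the arm can. A call is refused whole if a number of a shift passes 5 or a number of a turn 8.59, either way. A call with a gripper value outside its range is refused whole. The fingers move at their own pace and stop on an object; the grip force is fixed at half the most. Time passes only in rows, so rows that do not move let the fingers close. It gives the time, the measured TCP pose, the force and the opening at its end, in the units of the state.
- robot.get_obs(): the state, without advancing time (a new reading comes with each control period).
- robot.snapshot(name): name is "side" or "top" or "wrist"; returns a dict with "image" (420x560x3 uint8, red, green, blue), "camera_matrix" (3x3 intrinsics, pixels), "pose" (4x4, takes a point from camera to world coordinates). Camera axes: x right, y up, looking along -z (the intrinsics and any distortion apply to the point x, -y, -z); pixel columns grow to the right and rows downward; lengths in m; the calibration is good to about 2 mm. A picture is of the moment at which its call begins. There is no depth.
- robot.close_job(): hands the job in, once; it reports no verdict.
The state is a dict: "time": time; "joint_positions": joint angles; "qvel": joint speeds; "joint_torque": joint torques, N m; "tool_pos": TCP position; "ee_rot": TCP orientation; "wrist_force": force on the tool from outside, world axes, zero at the start; "wrist_torque": the same for the moment, N m; "width": finger opening in m.
Only numpy, scipy, OpenCV 4.12 (cv2) and the standard library are available. Lean on these libraries where they do the work, as an engineer would, in place of code of your own. Each camera call takes 0.05 s, during which the arm holds its last target. There are 200 camera calls.

TASK

Take one paint-depth reading of the primed test panel: pick the spring clip's tip up by its red ball, swing it round and set it down on the panel's bare steel strip so that it clamps the panel by itself, then press the gauge's black cap down gently until the probe bears on the paint and keep it there for about half a second. After that lift the clip off and swing it back out over the left side of the stand, at least 4 cm clear of the panel, and leave it there. Lift the tip only just clear (never more than 2 cm above the stage) and never let it bump the panel or touch the primer; do not mark the paint with a hard push of the probe, shift the panel on the stage or disturb the things around the stand.

Things in the scene. Friction and masses are not known exactly. Their poses are not given: they have to be found in the camera images.
- stand: paint-depth gauge's bench stand, fixed; blue base plate, x -75 to 110, y -85 to 115 mm. Origin at bench level below the middle of the panel's place; x points away from the operator, y to the operator's left, z up. Stage face 24 mm above the bench. Steel rails 5 mm high lie behind (+x) and right (-y) of the panel
- head_front (a point): middle of the front face of the grey gauge head that overhangs the panel, on the stand at x -4, y 0. The head reaches 48 mm back from here, is 44 mm wide (y) and spans 79 to 142 mm above the bench
- column_top (a point): top of the stand's steel column, 25 mm diameter, 184 mm above the bench, at stand x 88, y -58 mm; an arm joins it to the head 100 to 122 mm above the bench
- panel_top (a point): centre of the top face of the loose primed test panel, 90 (x) x 100 (y) x 6 mm, about 160 g, lying on the stage with its axes along the stand's within a few degrees. Red-brown primer except for a bare steel strip 20 mm wide along its whole left edge (panel y +30 to +50 mm): the clip's foot belongs on this strip, in its middle (y +40)
- panel: the same panel; origin at the centre of its underside, same axes
- clip_pivot (a point): the clip's pivot screw, on the stand at x 35, y 85 mm, 37 mm above the bench: the clip swings about the vertical line through it. It turns stiffly and stays where it is left
- clip (a joint): swing angle of the clip, rad, growing anticlockwise seen from above. In the stand's frame the clip points from the pivot along the direction 2.094 + angle (measured from x towards y). About 0 to 0.4 swung out; about 1.6 to 1.65 puts its foot on the middle of the bare strip; stops at -0.1 and 2.0
- clip_ball (a point): centre of the clip's red ball knob, 18 mm diameter, 60 mm from the pivot axis, 36 mm above the stage (about 4 more when the foot is on the panel). The leaf below it is 14 mm wide, its top 14 mm above the stage. With the clip on the panel the ball is 10 mm in front and 29 mm left of the gauge head: lean the gripper back towards the operator by 35 to 45 degrees to clear the head
- clip_foot (a point): underside of the clip's rounded foot (4 mm radius), 80 mm from the pivot axis; 1 mm above the stage when swung out. The foot rises 4 mm when the ball rises 3. Lifting at the ball starts at about 2.5 N (5 N with the foot on the panel), 8 to 12 N with the ball 8 mm above its swung-out height; the foot then clears the panel by 5 mm. Clamped, it presses with about 3.5 N
- clip_leaf: the clip's spring leaf with its ball and foot; origin at the pivot, 13 mm above the stage, x along the clip. It is sprung downwards and tips up about the pivot end, so the ball comes in towards the pivot axis by 0.38 mm for each mm it rises
- cap_top (a point): centre of the top of the gauge's black push cap, 32 mm diameter, 171 mm above the bench at stand x 20, y 0. Goes straight down at 1.5 to 3.5 N and springs back. The probe meets the paint after 4 to 10 mm, to be felt: then 3 N more per mm. A reading needs 3 to 12 N on the probe (about 7 to 14 N on the cap) for half a second; over 18 N on the probe marks the paint
- primer_tin: bystander: green-labelled tin 72 mm diameter, 95 mm high; origin at its foot
- sanding_block: bystander: blue and black sanding block 125 x 65 x 38 mm; origin under its middle
- pin_a: bystander: brass panel pin standing upright, 20 mm diameter, 54 mm high; origin at its foot
- pin_b: bystander: a second brass panel pin, the same
- gauge: the gauge's sliding plunger: black cap on top of the head, brass probe (7 mm diameter) below it; origin on the stage face at stand x 20, y 0 with the cap up, sinking with it. The probe is clamped in it at a stick-out that was set by hand and is not known
Mind the look-alikes: they are no part of the job. What is meant by the panel is not blue or purple, and is the larger of those in its own colour.

How it is judged:
By the outcome, as a careful person would: the job done as asked, in the order asked, and still so for the second after the job is handed in, with the robot touching nothing.
It also fails if it takes over 72 s, if anything falls off the work surface, if the arm or the gripper's body presses on something with over 40 N, if the wrist force passes 120 N, or if a joint passes its speed limit or range.

## Working session

There is one attempt and no reset: what is moved stays moved. The work goes in short steps, Python scripts to look and compute and a tool call to move; the robot and the scene stay as the last step left them, time stands still between calls to the robot, and variables do not carry over. Pictures are saved under pics/ and viewed, about 8 in all and at most 12, crops included, and the job is handed in when it is done.

Besides the shell and the picture viewer there is one more tool, called after ">>>" by a JSON object that holds its "op" and its "data". carry_out: Moves the arm, as the interface text tells. Its arguments: {"type":"object","properties":{"targets":{"type":"array","items":{"type":"array","items":{"type":"number"}}}},"required":["targets"]}

```bash
mkdir -p pics; ls
cat > h.py <<'E'
import numpy as np, cv2
from bench import robot
from scipy.spatial.transform import Rotation as R
def snap(n,f):
    s=robot.snapshot(n); cv2.imwrite(f'pics/{f}.png',s['image'][:,:,::-1]); np.savez(f'pics/{f}.npz',K=s['camera_matrix'],P=s['pose'],d=np.array(s.get('distortion',[]))); return s
def load(f): z=np.load(f'pics/{f}.npz'); return z['K'],z['P']
def pix(f,p):
    K,P=load(f); c=np.linalg.inv(P)@np.r_[p,1]; q=K@np.array([c[0],-c[1],-c[2]]); return q[:2]/q[2]
def ray(f,u,v):
    K,P=load(f); d=np.linalg.inv(K)@np.array([u,v,1]); d=P[:3,:3]@np.array([d[0],-d[1],-d[2]]); return P[:3,3],d
def atz(f,u,v,z):
    o,d=ray(f,u,v); return o+d*(z-o[2])/d[2]
E
python3 - <<'E'
from h import *
for n in ['side','top','wrist']:
    s=snap(n,n+'0'); print(n,s.keys(),s['camera_matrix'].round(1).tolist(),s['pose'].round(3).tolist())
print(robot.get_obs())
cv2.imwrite('pics/st.png',np.hstack([cv2.resize(cv2.imread(f'pics/{n}0.png'),(400,300)) for n in ['side','wrist']]))
E
```

```text
pics
side dict_keys(['image', 'camera_matrix', 'pose']) [[406.0, 0.0, 281.2], [0.0, 406.0, 213.9], [0.0, 0.0, 1.0]] [[0.89, 0.257, -0.377, 0.275], [-0.457, 0.492, -0.741, -0.549], [-0.005, 0.832, 0.555, 0.559], [0.0, 0.0, 0.0, 1.0]]
top dict_keys(['image', 'camera_matrix', 'pose']) [[517.8, 0.0, 283.3], [0.0, 517.8, 213.8], [0.0, 0.0, 1.0]] [[0.012, 0.979, -0.203, 0.333], [-1.0, 0.011, -0.005, 0.03], [-0.003, 0.203, 0.979, 1.368], [0.0, 0.0, 0.0, 1.0]]
wrist dict_keys(['image', 'camera_matrix', 'pose']) [[373.3, 0.0, 281.8], [0.0, 373.3, 206.7], [0.0, 0.0, 1.0]] [[0.414, -0.884, -0.215, 0.167], [0.91, 0.403, 0.098, 0.529], [-0.0, -0.236, 0.972, 0.383], [0.0, 0.0, 0.0, 1.0]]
{'time': 0.15, 'joint_positions': array([ 1.03887709e+00,  8.78108765e-02,  1.37189305e+00, -2.00503559e-05,
        1.68360527e+00, -1.03072777e-01]), 'qvel': array([ 0.00020797,  0.00055062, -0.00501263,  0.00117024, -0.00206836,
        0.00080378]), 'joint_torque': array([ 9.52490773e-04, -3.40638864e+01, -3.02795756e+01,  7.17254123e-02,
        3.03767156e-02, -1.24917328e-04]), 'tool_pos': array([0.2284845 , 0.49983209, 0.20456616]), 'ee_rot': array([-1.66226102,  1.56907966, -2.09110972]), 'wrist_force': array([-0.69105868, -0.49685794,  0.66172726]), 'wrist_torque': array([-0.02875573,  0.03906716,  0.03950959]), 'width': 0.09378212364067709}
```

View pics/top0.png

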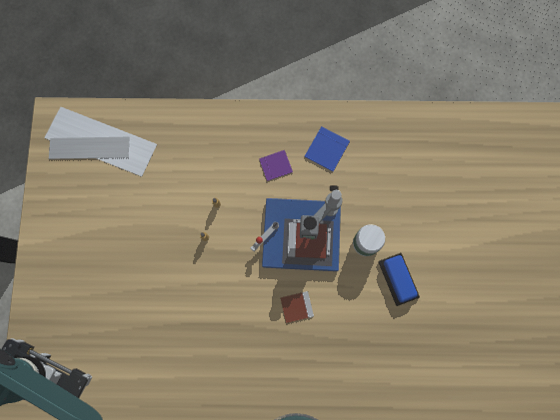

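View pics/side0.png

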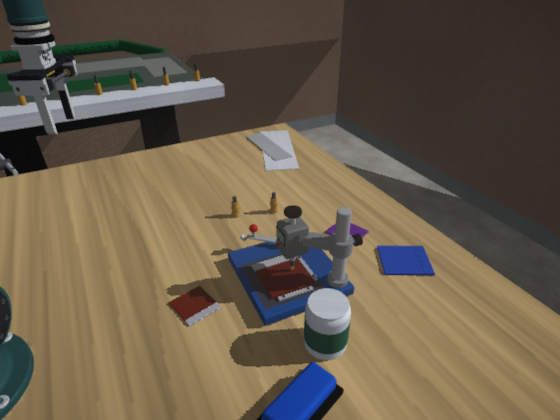

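The top view shows the stand near (302,235), the ball at about (259,240) and the pins at (205,236) and (216,202). The tin is at (370,240), the sanding block at (399,278), and there is a small decoy panel at (297,307). I'll enlarge both views.

Run:
```python
from h import *
t=cv2.imread('pics/top0.png')[175:295,190:350]; s=cv2.imread('pics/side0.png')[180:330,215:375]
cv2.imwrite('pics/tc.png',cv2.resize(t,None,fx=5,fy=5,interpolation=3)); cv2.imwrite('pics/sc.png',cv2.resize(s,None,fx=4,fy=4,interpolation=3))
```

```text
(no output)
```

View pics/tc.png

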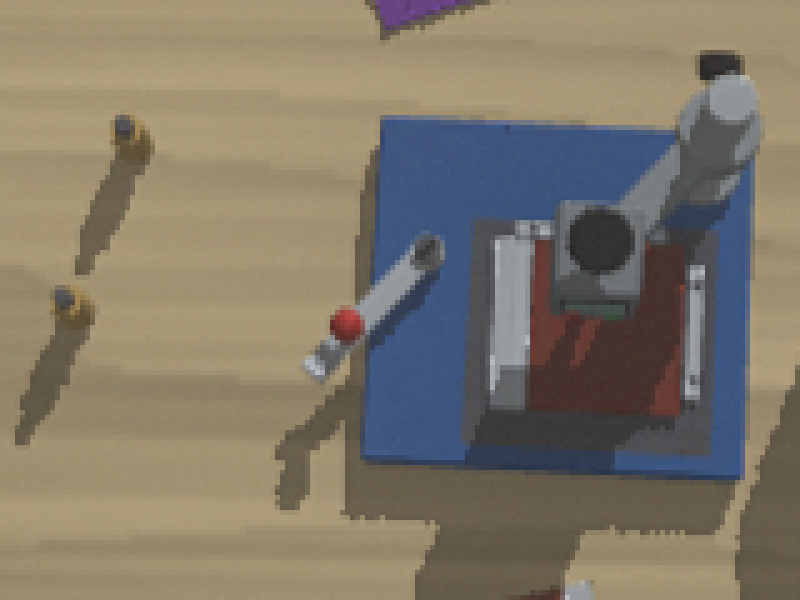

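View pics/sc.png

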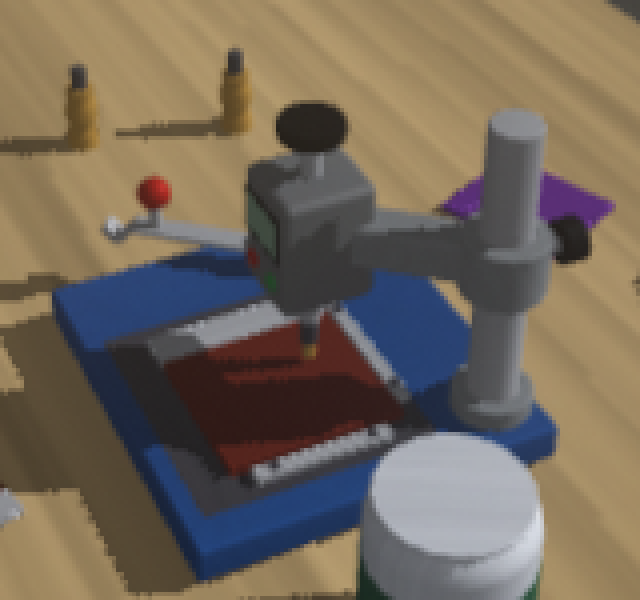

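In the crops the ball is at top (347,325) and side (154,193). The cap is at top (600,241) and side (312,128), the column top at (733,100) and (516,128), and the pivot at top (428,248). Next I fit the stand pose.

```bash
cat >> h.py <<'E'
T=lambda u,v:(u/5+190-.4,v/5+175-.4)
S=lambda u,v:(u/4+215-.4,v/4+180-.4)
def W(q,p): c,s=np.cos(q[2]),np.sin(q[2]); return np.array([q[0]+c*p[0]-s*p[1],q[1]+s*p[0]+c*p[1],p[2]])
def ball(a,up=0): d=2.094+a; r=.060-.38*up; return np.array([.035+r*np.cos(d),.085+r*np.sin(d),.060+up])
E
python3 - <<'E'
from h import *
from scipy.optimize import least_squares
pts=[('top0',T(600,241),(.020,0,.171)),('top0',T(733,100),(.088,-.058,.184)),('top0',T(428,248),(.035,.085,.037)),('top0',T(347,325),None),
('top0',T(381,117),(.110,.115,.022)),('top0',T(362,460),(-.075,.115,.022)),('top0',T(742,478),(-.075,-.085,.022)),
('side0',S(154,193),None),('side0',S(312,128),(.020,0,.171)),('side0',S(516,128),(.088,-.058,.184))]
def f(q): return np.concatenate([pix(f,W(q,p if p is not None else ball(q[3])))-u+(q[4:6] if f=='side0' else q[6:8]) for f,u,p in pts]+[q[4:8]*.3])
r=least_squares(f,[.3,0,0,.1]+[0]*4); q=r.x; print(q.round(4)); print(r.fun.reshape(-1,2).round(1).tolist()); np.save('q.npy',q)
print('ball',W(q,ball(q[3])),'cap',W(q,(.02,0,.171)),'onpanel ball',W(q,ball(1.62,.004)))
for n,u in dict(TL=(495,236),TR=(690,240),BL=(490,408),BR=(680,415)).items():
    w=atz('top0',*(np.array(T(*u))-q[6:8]),.030); d=w[:2]-q[:2]; c,s=np.cos(q[2]),np.sin(q[2]); print('panel',n,(c*d[0]+s*d[1]).round(4),(-s*d[0]+c*d[1]).round(4))
o,u=ray('top0',*(np.array(T(347,325))-q[6:8])),ray('side0',*(np.array(S(154,193))-q[4:6]))
A=np.c_[o[1],-u[1]]; t=np.linalg.lstsq(A,u[0]-o[0],rcond=None)[0]; print(o[0]+o[1]*t[0],u[0]+u[1]*t[1])
for n,u in dict(tin=(370,240,.095),pa=T(124,127)+(.054,),pb=T(66,300)+(.054,)).items(): print(n,atz('top0',*u))
E
```

```text
[ 0.5409 -0.0272 -0.0406  0.3113  0.2976  1.038  -0.5594 -0.4516]
[[0.5, -0.3], [-0.0, -0.2], [0.1, 0.5], [-0.5, -0.2], [-0.0, -0.4], [-0.4, 0.1], [0.5, 0.6], [-0.0, 0.8], [-0.3, -1.0], [0.3, 0.1], [0.1, 0.3], [-0.2, -0.1]]
ball [0.53651861 0.09833193 0.06      ] cap [ 0.56086398 -0.02805498  0.171     ] onpanel ball [0.52889872 0.0266117  0.064     ]
panel TL 0.0459 0.0508
panel TR 0.0491 -0.0518
panel BL -0.045 0.0488
panel BR -0.0435 -0.0498
[0.53543948 0.09675757 0.0632597 ] [0.53595032 0.09660558 0.06333101]
tin [ 0.53385743 -0.17923043  0.095     ]
pa [0.64104452 0.2172736  0.054     ]
pb [0.5493383 0.2435354 0.054    ]
```

```bash
cat >> h.py <<'E'
q=np.load('q.npy')
def state():
    o=robot.get_obs(); M=R.from_euler('xyz',o['ee_rot']).as_matrix(); return o,M
def plan(tgt,jaw=None):
    "tgt world TCP; jaw = azimuth deg world; returns tool-frame cm shift and turn deg"
    o,M=state(); print('t',round(o['time'],2),'tcp',o['tool_pos'].round(4),'F',o['wrist_force'].round(1),'w',round(o['width'],4),'q6',o['joint_positions'][5].round(3),'jawaz',np.degrees(np.arctan2(M[1,1],M[0,1])).round(1))
    print('shift cm',(M.T@(np.array(tgt)-o['tool_pos'])*100).round(2))
E
python3 - <<'E'
from h import *
o,M=state(); print(M.round(3)); K,P=load('wrist0'); print('cam in tool',M.T@(P[:3,3]-o['tool_pos']))
b=W(q,ball(q[3])); print(q[3],b, 'radial az',np.degrees(2.094+q[3]+q[2]))
plan(b+[0,0,.07])
E
```

```text
[[-0.001  0.416  0.909]
 [-0.001  0.909 -0.416]
 [-1.    -0.002 -0.   ]]
cam in tool [-0.17884025  0.00065821 -0.0679381 ]
0.31126379603650395 [0.53651861 0.09833193 0.06      ] radial az 135.4847355357273
t 0.15 tcp [0.2285 0.4998 0.2046] F [-0.7 -0.5  0.7] w 0.0938 q6 -0.103 jawaz 65.4
shift cm [  7.49 -23.69  44.71]
```

>>> {"op": "carry_out", "data": {"targets": [[0.55,0.2,-1.97,3.73,0],[0.55,0.2,-1.97,3.73,0],[0.55,0.2,-1.97,3.73,0],[0.55,0.2,-1.97,3.73,0],[0.55,0.2,-1.97,3.73,0],[0.55,0.2,-1.97,3.73,0],[0.55,0.2,-1.97,3.73,0],[0.55,0.2,-1.97,3.73,0],[0.55,0.2,-1.97,3.73,0],[0.55,0.2,-1.97,3.73,0],[0.55,0.2,-1.97,3.73,0],[0.55,0.2,-1.97,3.73,0]]}}

```text
time: 1.35
tool_pos: [0.5381, 0.0976, 0.1811]
ee_rot: [-3.126, 1.57, 2.728]
wrist_force: [-0.4, 0.4, 0.0]
width: 0.0423
```

>>> {"op": "carry_out", "data": {"targets": [[0.55,0.2,0,0,8.46],[0.55,0.2,0,0,8.46],[0.55,0.2,0,0,8.46],[0.55,0,0,0,8.46],[0.55,0,0,0,8.46],[0.55,0,0,0,8.46],[0.55,0,0,0,8.46],[0.55,0,0,0,8.46],[0.55,0,0,0,8.46],[0.55,0,0,0,8.46],[0.55,0,0,0,8.46],[0.55,0,0,0,8.46],[0.55,0,0,0,8.46],[0.55,0,0,0,0]]}}

```text
time: 2.75
tool_pos: [0.5372, 0.0991, 0.175]
ee_rot: [-0.797, 1.57, 3.138]
wrist_force: [-0.0, 0.1, 0.1]
width: 0.042
```

Run:
```python
from h import *
b=W(q,ball(q[3])); plan(b+[0,0,.03]); snap('wrist','w1'); snap('side','s1'); print(pix('w1',b))
w=cv2.imread('pics/w1.png'); s=cv2.imread('pics/s1.png')[100:330,180:370]
cv2.imwrite('pics/c1.png',np.hstack([cv2.resize(w,(480,360)),cv2.resize(s,(297,360))]))
```

```text
t 2.75 tcp [0.5372 0.0991 0.175 ] F [-0.   0.1  0.1] w 0.042 q6 0.856 jawaz -44.5
shift cm [8.5  0.01 0.1 ]
[281.88635575 205.36653222]
```

View pics/c1.png

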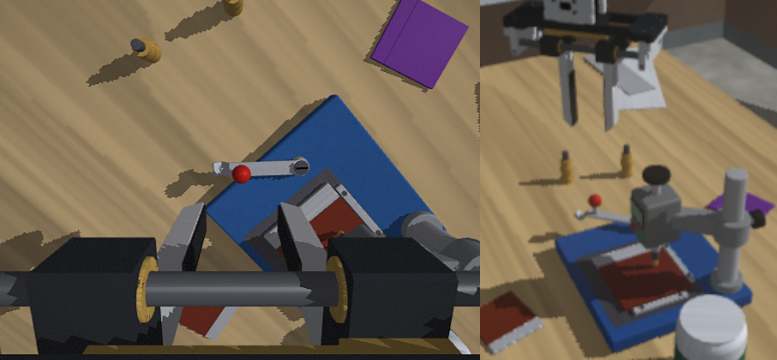

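The wrist view has the ball at about (281,203) against a predicted (282,205), so they agree within 2 mm. I'll descend to TCP z = 0.050 and grip near the fingertips, which keeps the gripper body high.

>>> {"op": "carry_out", "data": {"targets": [[0.55,2,0,0,0],[0.55,2.5,0,0,0],[0.55,2.5,0,0,0],[0.55,2.5,0,0,0],[0.55,1.5,0,0,0],[0.55,1,0,0,0],[0.55,0.5,0,0,0],[0.55,0,0,0,0],[0.55,0,0,0,0]]}}

```text
time: 3.75
tool_pos: [0.5383, 0.0992, 0.0516]
ee_rot: [2.464, 1.569, 0.116]
wrist_force: [0.1, -0.1, 0.5]
width: 0.0421
```

>>> {"op": "carry_out", "data": {"targets": [[1,0,0,0,0],[1,0,0,0,0],[1,0,0,0,0],[1,0,0,0,0],[1,0,0,0,0],[1,0,0,0,0]]}}

```text
time: 4.35
tool_pos: [0.5371, 0.0997, 0.0508]
ee_rot: [-1.866, 1.569, 2.069]
wrist_force: [-2.6, 2.8, 3.5]
width: 0.0164
```

Run:
```python
from h import *
b=W(q,ball(q[3])); plan(b+[0,0,-.010]); snap('side','s2'); snap('wrist','w2')
w=cv2.imread('pics/w2.png'); s=cv2.imread('pics/s2.png')[120:270,180:330]
cv2.imwrite('pics/c2.png',np.hstack([cv2.resize(w,(400,300)),cv2.resize(s,(300,300))]))
```

```text
t 4.35 tcp [0.5371 0.0997 0.0508] F [-2.6  2.8  3.5] w 0.0164 q6 0.856 jawaz -44.5
shift cm [0.08 0.06 0.14]
```

View pics/c2.png

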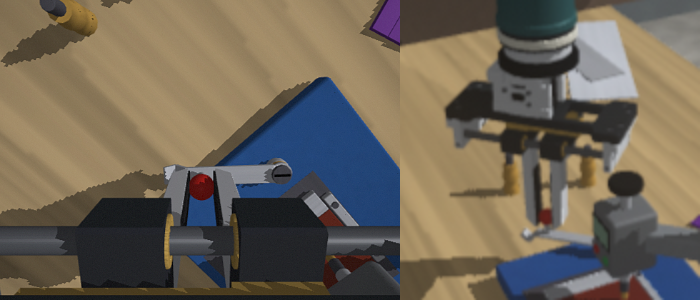

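Run:
```python
from h import *
o,M=state()
w=cv2.imread('pics/w2.png').astype(int); m=(w[...,2]>90)&(w[...,1]<50)&(w[...,0]<50); m[:, :200]=0;m[:,330:]=0;m[:200]=0;m[300:]=0
y,x=np.nonzero(m); print(x.min(),x.max(),y.min(),y.max(),x.mean(),y.mean())
for z in (0,-.004,-.008):
  for h in (.010,.015): print(z,h,pix('w2',o['tool_pos']+M@[-h,0,z]))
crop=w[215:300,220:345].astype(np.uint8); cv2.imwrite('pics/c3.png',cv2.resize(crop,None,fx=5,fy=5,interpolation=2))
```

```text
270 292 244 267 280.2475247524753 251.19306930693068
0 0.01 [281.84070035 263.02651716]
0 0.015 [281.84366288 267.07616083]
-0.004 0.01 [281.85367629 255.22954185]
-0.004 0.015 [281.85701609 259.08375676]
-0.008 0.01 [281.86678832 247.35079216]
-0.008 0.015 [281.87051326 251.00518161]
```

View pics/c3.png

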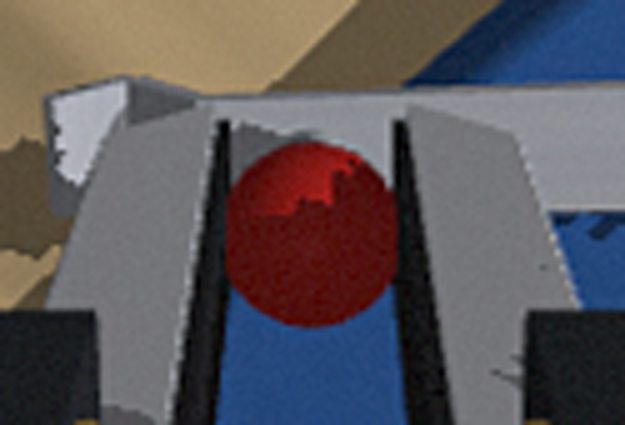

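The ball sits at (282,262), centred between the pads and about 10 mm behind the tip. Lifting now.

>>> {"op": "carry_out", "data": {"targets": [[1,-0.15,0.02,0,0],[1,-0.15,0.05,0,0],[1,-0.15,0.06,0,0],[1,-0.15,0.06,0,0],[1,-0.15,0.06,0,0],[1,-0.15,0.05,0,0],[1,0,0,0,0],[1,0,0,0,0]]}}

```text
time: 5.25
tool_pos: [0.5389, 0.0967, 0.059]
ee_rot: [-0.515, 1.569, -2.863]
wrist_force: [-3.8, 0.6, -8.3]
width: 0.016
```

Run:
```python
from h import *
o,M=state(); plan(o['tool_pos']); snap('wrist','w3');snap('side','s3')
w=cv2.imread('pics/w3.png'); w=w[205:300,170:390]; s=cv2.imread('pics/s3.png')[195:265,220:300]
cv2.imwrite('pics/c4.png',np.hstack([cv2.resize(w,(463,200),interpolation=2),cv2.resize(s,(229,200),interpolation=2)]))
```

```text
t 5.25 tcp [0.5389 0.0967 0.059 ] F [-3.8  0.6 -8.3] w 0.016 q6 0.852 jawaz -44.6
shift cm [0. 0. 0.]
```

View pics/c4.png

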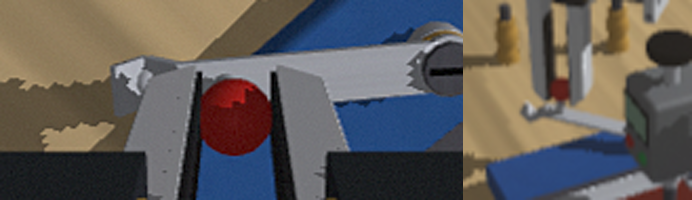

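The lift worked: 8.3 N at an 8 mm rise, so the foot is about 12 mm above the stage. I'll swing 40° first and then check.

>>> {"op": "carry_out", "data": {"targets": [[1,0,0.01,0.25,-2.5],[1,0,0.02,0.5,-5],[1,0,0.02,0.5,-5],[1,0,0.02,0.5,-5],[1,0,0.02,0.5,-5],[1,0,0.02,0.5,-5],[1,0,0.02,0.5,-5],[1,0,0.02,0.5,-5],[1,0,0.01,0.25,-2.5],[1,0,0,0,0]]}}

```text
time: 6.35
tool_pos: [0.5243, 0.0602, 0.0593]
ee_rot: [1.083, 1.568, -0.567]
wrist_force: [0.6, -0.0, -12.9]
width: 0.0163
```

```bash
cat >> h.py <<'E'
def clipstat(final=1.62):
    o,M=state(); p=W(q,(.035,.085,0)); d=o['tool_pos']-p; a=np.arctan2(d[1],d[0])%(2*np.pi)-2.094-q[2]
    F=M.T@o['wrist_force']
    print('t',round(o['time'],2),'tcp',o['tool_pos'].round(4),'angle',a.round(3),'r',np.hypot(*d[:2]).round(4),'jawaz',np.degrees(np.arctan2(M[1,1],M[0,1])).round(1),'radial',np.degrees(a+2.094+q[2]-np.pi).round(1),'Ftool',F.round(1),'w',o['width'].round(4))
E
python3 - <<'E'
from h import *
clipstat()
E
```

```text
Traceback (most recent call last):
  File "h.py", line 27, in clipstat
    print('t',round(o['time'],2),'tcp',o['tool_pos'].round(4),'angle',a.round(3),'r',np.hypot(*d[:2]).round(4),'jawaz',np.degrees(np.arctan2(M[1,1],M[0,1])).round(1),'radial',np.degrees(a+2.094+q[2]-np.pi).round(1),'Ftool',F.round(1),'w',o['width'].round(4))
                                                                                                                                                                                                                                              ^^^^^^^^^^^^^^^^
AttributeError: 'float' object has no attribute 'round'
```

```bash
sed -i "s/o\['width'\].round(4)/round(float(o['width']),4)/" h.py
python3 - <<'E'
from h import *
clipstat(); snap('wrist','w4')
snap('side','s4'); w=cv2.imread('pics/w4.png'); w=w[150:350,130:430]; s=cv2.imread('pics/s4.png')[195:285,220:330]
cv2.imwrite('pics/c5.png',np.hstack([cv2.resize(w,(450,300),interpolation=2),cv2.resize(s,(350,300),interpolation=2)]))
E
```

```text
t 6.35 tcp [0.5243 0.0602 0.0593] angle 1.016 r 0.0551 jawaz -4.6 radial -4.1 Ftool [12.9  0.6 -0.1] w 0.0163
```

View pics/c5.png

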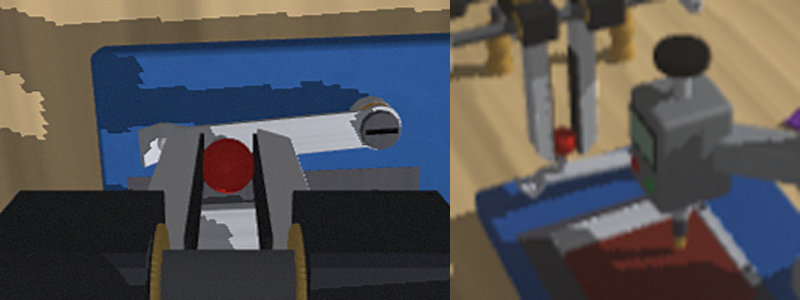

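The ball is still held at (228,165), with the leaf clear of the panel. I'll continue to about 1.64 rad.

>>> {"op": "carry_out", "data": {"targets": [[1,0,0.01,0.24,-2.5],[1,0,0.02,0.48,-5],[1,0,0.02,0.48,-5],[1,0,0.02,0.48,-5],[1,0,0.02,0.48,-5],[1,0,0.02,0.48,-5],[1,0,0.02,0.48,-5],[1,0,0.01,0.31,-3.2],[1,0,0,0,0],[1,0,0,0,0]]}}

```text
time: 7.45
tool_pos: [0.5333, 0.0282, 0.0595]
ee_rot: [0.903, 1.566, -0.125]
wrist_force: [4.9, 1.1, -14.2]
width: 0.0163
```

Run:
```python
from h import *
clipstat(); snap('wrist','w5')
snap('side','s5'); w=cv2.imread('pics/w5.png'); w=w[130:350,130:460]; s=cv2.imread('pics/s5.png')[195:285,220:330]
cv2.imwrite('pics/c6.png',np.hstack([cv2.resize(w,(450,300),interpolation=2),cv2.resize(s,(350,300),interpolation=2)]))
```

```text
t 7.45 tcp [0.5333 0.0282 0.0595] angle 1.636 r 0.0539 jawaz 31.1 radial 31.4 Ftool [14.2  4.7  1.5] w 0.0163
```

View pics/c6.png

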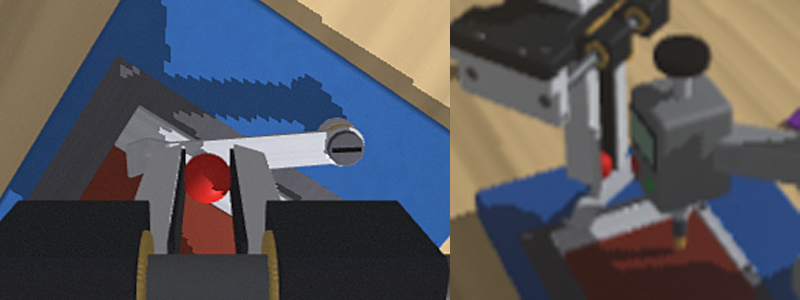

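Run:
```python
from h import *
im=cv2.imread('pics/w5.png')
c=lambda p:tuple(int(round(v*4)) for v in (pix('w5',p)-[130,130])*3)
big=cv2.resize(im[130:290,130:350],None,fx=3,fy=3,interpolation=2)
for y in (.030,.040,.050): cv2.line(big,c(W(q,(-.045,y,.030))),c(W(q,(.03,y,.030))),(0,255,255),1,cv2.LINE_AA,2)
for a,col in ((1.636,(0,255,0)),(1.60,(255,0,255))):
  for h in (.030,.0365):
    d=2.094+a; cv2.circle(big,c(W(q,(.035+.078*np.cos(d),.085+.078*np.sin(d),h))),16,col,-1,shift=2)
cv2.imwrite('pics/c7.png',big); print(big.shape)
```

```text
(480, 660, 3)
```

View pics/c7.png

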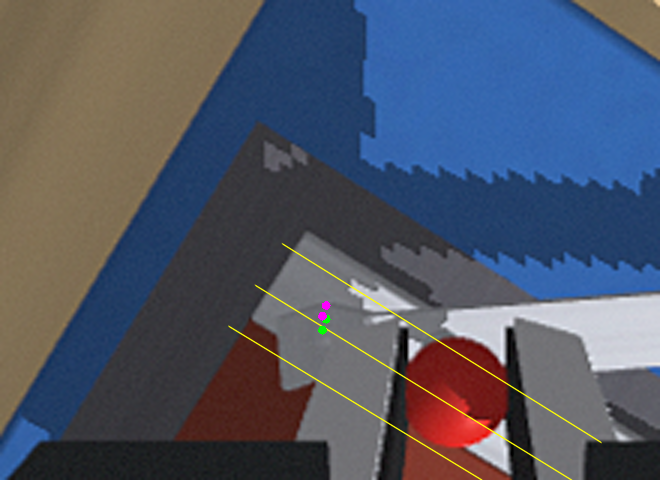

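Run:
```python
from h import *
p=W(q,(.035,.085,.040))
for f,u in (('w1',(350,194.8)),('w4',(383.3,234.7)),('w5',(383,238.5))): print(f,pix(f,p).round(1),u,'pivot by img',(atz(f,*u,.040)-p).round(4))
f='w5'
for n,u,z in (('corner',(308,232),.030),('strip/primer',(252,318),.030),('stage corner',(262,122),.024),('leaf tip a',(285,310),.042),('leaf tip b',(282,388),.042),('ball',(457,392),.0695)):
    w=atz(f,u[0]/3+130,u[1]/3+130,z); c,s=np.cos(q[2]),np.sin(q[2]); d=w[:2]-q[:2]; print(n,w.round(4),'stand',(c*d[0]+s*d[1]).round(4),(-s*d[0]+c*d[1]).round(4))
im=cv2.imread('pics/w5.png'); cv2.imwrite('pics/c8.png',cv2.resize(im[195:280,195:300],None,fx=7,fy=7,interpolation=2))
```

```text
w1 [351.5 200.1] (350, 194.8) pivot by img [ 0.0022  0.0044 -0.    ]
w4 [378.9 242. ] (383.3, 234.7) pivot by img [0.0025 0.0041 0.    ]
w5 [375.9 241.1] (383, 238.5) pivot by img [0.0025 0.0033 0.    ]
corner [0.5012 0.0291 0.03  ] stand -0.0419 0.0547
strip/primer [0.5003 0.0084 0.03  ] stand -0.042 0.0339
stage corner [0.483  0.0418 0.024 ] stand -0.0606 0.0667
leaf tip a [0.5046 0.0174 0.042 ] stand -0.0381 0.0431
leaf tip b [0.5116 0.0037 0.042 ] stand -0.0306 0.0298
ball [0.5341 0.0293 0.0695] stand -0.0091 0.0562
```

View pics/c8.png

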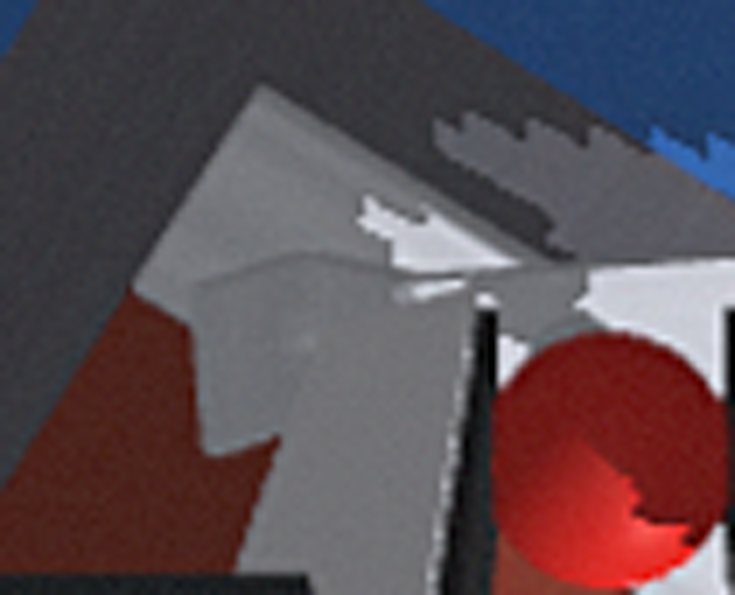

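Wrist views consistently put the pivot, and so the stand, at (+2.4, +3.8) mm from my fit. That makes the true angle about 1.67, so the foot would sit roughly 2 mm from the strip's middle. I'll turn it back 2°, then lower.

>>> {"op": "carry_out", "data": {"targets": [[1,0,0.03,-0.1,1],[1,0,0.02,-0.1,1],[1,0,0,0,0],[1,0.1,-0.04,0,0],[1,0.1,-0.04,0,0],[1,0.1,-0.04,0,0],[1,0.1,-0.03,0,0],[1,0,0,0,0],[1,0,0,0,0]]}}

```text
time: 8.45
tool_pos: [0.5311, 0.0296, 0.0572]
ee_rot: [1.022, 1.566, -0.041]
wrist_force: [4.7, -0.5, -7.6]
width: 0.0162
```

```bash
sed -i "s/^q=np.load.*/q=np.load('q.npy'); q[0]+=.0024; q[1]+=.0038/" h.py
python3 - <<'E'
from h import *
clipstat(); print('cap',W(q,(.02,0,.171)))
E
```

```text
t 8.45 tcp [0.5311 0.0296 0.0572] angle 1.631 r 0.0591 jawaz 29.1 radial 31.1 Ftool [7.6 3.9 2.7] w 0.0162
cap [ 0.56326398 -0.02425498  0.171     ]
```

>>> {"op": "carry_out", "data": {"targets": [[1,0.1,0,0,0],[1,0.1,0,0,0],[1,0,0,0,0],[1,0,0,0,0]]}}

```text
time: 8.85
tool_pos: [0.5305, 0.0292, 0.0554]
ee_rot: [0.837, 1.567, -0.225]
wrist_force: [3.1, -2.4, 2.6]
width: 0.0164
```

Run:
```python
from h import *
clipstat()
```

```text
t 8.85 tcp [0.5305 0.0292 0.0554] angle 1.63 r 0.0597 jawaz 29.1 radial 31.1 Ftool [-2.6  1.5  3.6] w 0.0164
```

The clip has landed, with a force reversal of about 2.6 N. Opening and retreating upward, away from the head.

>>> {"op": "carry_out", "data": {"targets": [[0.7,0,0,0,0],[0.7,0,0,0,0],[0.7,0,0,0,0],[0.7,0,0,0,0],[0.7,-1,0,0,0],[0.7,-2,0,0,0],[0.7,-2.5,0,0,0],[0.7,-2.5,0,-1,0],[0.7,-2.5,0,-1,0],[0.7,-2.5,0,-1,0],[0.7,-1.5,0,0,0],[0.9,0,0,0,0]]}}

```text
time: 10.05
tool_pos: [0.516, 0.0558, 0.2017]
ee_rot: [1.025, 1.565, -0.037]
wrist_force: [-0.4, -0.8, 0.6]
width: 0.0232
```

Run:
```python
from h import *
clipstat(); plan(W(q,(.02,0,.176))); snap('side','s6'); snap('wrist','w6'); snap('top','t6')
w=cv2.imread('pics/w6.png'); s=cv2.imread('pics/s6.png')[190:310,215:375]
cv2.imwrite('pics/c9.png',np.hstack([cv2.resize(w,(400,300)),cv2.resize(s,(400,300),interpolation=2)]))
```

```text
t 10.05 tcp [0.516  0.0558 0.2017] angle 1.152 r 0.0658 jawaz 29.2 radial 3.7 Ftool [-0.6 -0.7  0.5] w 0.0232
t 10.05 tcp [0.516  0.0558 0.2017] F [-0.4 -0.8  0.6] w 0.0232 q6 -0.511 jawaz 29.2
shift cm [2.6  0.21 9.29]
```

The picture limit is reached, so I'll check the ball numerically.

```bash
cat >> h.py <<'E'
def redball(f,z=.064):
    w=cv2.imread(f'pics/{f}.png'); h=cv2.cvtColor(w,cv2.COLOR_BGR2HSV); m=(((h[...,0]<6)|(h[...,0]>174))&(h[...,1]>200)&(h[...,2]>80)).astype(np.uint8)
    n,l,st,c=cv2.connectedComponentsWithStats(m); c0=W(q,(.035,.085,z))
    for i in range(1,n):
        if st[i,4]<8: continue
        x,y,a,b=st[i,:4]; u=(x+a/2-.5,y+b/2-.5); p=atz(f,*u,z); d=p-c0
        if np.hypot(*d[:2])<.12: print(f,'blob',st[i].tolist(),'p',p.round(4),'r',np.hypot(*d[:2]).round(4),'angle',(np.arctan2(d[1],d[0])%(2*np.pi)-2.094-q[2]).round(3))
E
python3 - <<'E'
from h import *
for f in ('w6','t6','s6'): redball(f)
w=cv2.imread('pics/w6.png')  # dark cap
u=pix('w6',W(q,(.02,0,.171))); print('cap pred',u)
g=w.max(2); m=(g<45).astype(np.uint8); n,l,st,c=cv2.connectedComponentsWithStats(m)
for i in range(1,n):
    if st[i,4]>300: print(st[i],c[i].round(0))
E
```

```text
w6 blob [273, 222, 19, 19, 245] p [0.5314 0.0302 0.064 ] r 0.0585 angle 1.623
w6 blob [262, 287, 6, 9, 19] p [ 0.5455 -0.0278  0.064 ] r 0.0951 angle 2.268
cap pred [284.57152249 374.89028681]
[248 239  15  79 591] [256. 284.]
[302 240  16  78 599] [308. 285.]
[   40   276   196   127 16227] [160. 344.]
[  328   277   179   126 13500] [396. 336.]
[ 261  357   47   38 1492] [284. 374.]
[   0  413  560    7 3804] [276. 416.]
```

The ball is at r = 58.5 mm, angle 1.623, exactly as expected for a clamped clip. Next I close the fingers and move over the cap.

>>> {"op": "carry_out", "data": {"targets": [[1,0,0.05,2,0],[1,0,0.05,2.5,0],[1,0,0.05,2.5,0],[1,0,0.06,1.5,0],[1,0,0,0.8,0],[1,1,0,0,0],[1,0.8,0,0,0],[1,0.2,0,0,0],[1,0,0,0,0]]}}

```text
time: 11.1
tool_pos: [0.5609, -0.0235, 0.1775]
ee_rot: [-2.371, 1.569, 2.851]
wrist_force: [-0.1, 0.0, -0.4]
width: 0.0004
```

Run:
```python
from h import *
plan(W(q,(.02,0,.171)))
```

```text
t 11.1 tcp [ 0.5609 -0.0235  0.1775] F [-0.1  0.  -0.4] w 0.0004 q6 -0.653 jawaz 29.2
shift cm [0.65 0.17 0.18]
```

>>> {"op": "carry_out", "data": {"targets": [[1,0.1,0.15,0.15,0],[1,0.2,0,0,0],[1,0.2,0,0,0],[1,0.2,0,0,0],[1,0.1,0,0,0],[1,0.1,0,0,0],[1,0,0,0,0]]}}

```text
time: 11.8
tool_pos: [0.5638, -0.0248, 0.1697]
ee_rot: [1.375, 1.57, 0.313]
wrist_force: [-0.6, -0.4, 1.6]
width: 0.0005
```

>>> {"op": "carry_out", "data": {"targets": [[1,0.1,0,0,0],[1,0.1,0,0,0],[1,0,0,0,0]]}}

```text
time: 12.1
tool_pos: [0.5638, -0.0249, 0.1675]
ee_rot: [1.458, 1.57, 0.396]
wrist_force: [-0.3, 0.5, 2.0]
width: 0.0006
```

On the cap with spring force only so far. I'll continue in small steps.

>>> {"op": "carry_out", "data": {"targets": [[1,0.1,0,0,0],[1,0.05,0,0,0],[1,0,0,0,0]]}}

```text
time: 12.4
tool_pos: [0.5638, -0.0248, 0.1668]
ee_rot: [1.085, 1.57, 0.023]
wrist_force: [-1.6, -0.1, 5.1]
width: 0.0003
```

>>> {"op": "carry_out", "data": {"targets": [[1,0.1,0,0,0],[1,0.05,0,0,0],[1,0,0,0,0]]}}

```text
time: 12.7
tool_pos: [0.5638, -0.0248, 0.1659]
ee_rot: [1.006, 1.569, -0.056]
wrist_force: [-2.9, 0.6, 7.3]
width: 0.0007
```

The probe has touched: the force rose from 2 to 5.1 to 7.3 N. I'll press to about 10 N and hold.

>>> {"op": "carry_out", "data": {"targets": [[1,0.05,0,0,0],[1,0.05,0,0,0],[1,0,0,0,0],[1,0,0,0,0],[1,0,0,0,0]]}}

```text
time: 13.2
tool_pos: [0.5639, -0.0248, 0.1655]
ee_rot: [0.963, 1.569, -0.099]
wrist_force: [-2.5, 0.8, 9.0]
width: 0.0005
```

>>> {"op": "carry_out", "data": {"targets": [[1,0,0,0,0],[1,0,0,0,0],[1,0,0,0,0],[1,0,0,0,0]]}}

```text
time: 13.6
tool_pos: [0.5639, -0.0249, 0.1655]
ee_rot: [0.961, 1.569, -0.1]
wrist_force: [-2.6, 0.9, 9.2]
width: 0.0006
```

Held about 0.9 s at 9 N on the cap, roughly 6.7 N on the probe. Rising and returning to above the ball.

>>> {"op": "carry_out", "data": {"targets": [[1,-0.1,0,0,0],[1,-0.3,0,0,0],[1,-1,0,0,0],[1,-2,0,0,0],[1,-1,0,0,0],[0.65,0,0,-2,0],[0.65,0,0,-2,0],[0.65,0,0,-2,0],[0.65,0,0,0,0],[0.65,0,0,0,0]]}}

```text
time: 14.6
tool_pos: [0.534, 0.0281, 0.2069]
ee_rot: [-1.687, 1.57, -2.748]
wrist_force: [0.0, -0.0, -0.3]
width: 0.0323
```

Run:
```python
from h import *
snap('wrist','w7'); redball('w7'); plan([.5310,.0298,.054])
```

```text
w7 blob [270, 184, 19, 19, 244] p [0.5315 0.0299 0.064 ] r 0.0586 angle 1.629
w7 blob [258, 246, 7, 9, 22] p [ 0.543  -0.0245  0.064 ] r 0.093 angle 2.23
t 14.65 tcp [0.5342 0.0276 0.207 ] F [-0.  -0.5  0.7] w 0.0327 q6 -0.563 jawaz 29.2
shift cm [15.3  -0.17 -0.35]
```

>>> {"op": "carry_out", "data": {"targets": [[0.65,1.5,-0.13,-0.33,0],[0.65,2.5,0,0,0],[0.65,2.5,0,0,0],[0.65,2.5,0,0,0],[0.65,2,0,0,0],[0.65,1.5,0,0,0],[0.65,1.5,0,0,0],[0.65,0.9,0,0,0],[0.65,0.4,0,0,0],[0.65,0,0,0,0]]}}

```text
time: 15.65
tool_pos: [0.5317, 0.0296, 0.0542]
ee_rot: [-2.21, 1.57, 3.011]
wrist_force: [-1.1, -0.1, 0.0]
width: 0.0329
```

Run:
```python
from h import *
snap('wrist','w8'); redball('w8'); plan([.5315,.0299,.054])
```

```text
w8 blob [261, 243, 36, 36, 798] p [0.531  0.0298 0.064 ] r 0.0591 angle 1.625
w8 blob [239, 369, 12, 21, 110] p [ 0.5476 -0.0368  0.064 ] r 0.1027 angle 2.321
t 15.7 tcp [0.5322 0.0297 0.0549] F [-0.6  0.3 -0.1] w 0.0328 q6 -0.559 jawaz 29.1
shift cm [ 0.09 -0.05 -0.05]
```

>>> {"op": "carry_out", "data": {"targets": [[1,0,0,0,0],[1,0,0,0,0],[1,0,0,0,0],[1,0,0,0,0],[1,0,0,0,0],[1,-0.15,0.05,0,0],[1,-0.15,0.05,0,0],[1,-0.15,0.05,0,0],[1,-0.1,0.03,0,0],[1,0,0,0,0],[1,0,0,0,0]]}}

```text
time: 16.8
tool_pos: [0.5311, 0.0304, 0.0579]
ee_rot: [-2.01, 1.565, -3.072]
wrist_force: [-4.8, -3.7, -6.0]
width: 0.016
```

Run:
```python
from h import *
clipstat(); snap('wrist','w9'); redball('w9',.069)
o,M=state(); print([pix('w9',o['tool_pos']+M@[-h,0,0]).round(1) for h in (.008,.010,.012)])
```

```text
t 16.8 tcp [0.5311 0.0304 0.0579] angle 1.618 r 0.0586 jawaz 29.2 radial 30.4 Ftool [ 6.  -6.   0.9] w 0.016
w9 blob [266, 242, 33, 36, 728] p [0.5313 0.0324 0.069 ] r 0.0575 angle 1.591
[array([279.7, 260.3]), array([279.7, 261.8]), array([279.7, 263.4])]
```

>>> {"op": "carry_out", "data": {"targets": [[1,-0.1,0,0,0],[1,-0.1,0,0,0],[1,-0.1,0,0,0],[1,0,0,0,0],[1,0,0,0,0]]}}

```text
time: 17.35
tool_pos: [0.5327, 0.0312, 0.062]
ee_rot: [-2.656, 1.569, 2.565]
wrist_force: [-1.3, 0.2, -13.0]
width: 0.0162
```

Run:
```python
from h import *
clipstat(); snap('wrist','w10'); redball('w10',.069); snap('wrist','w11'); redball('w11',.069)
o,M=state(); print([pix('w10',o['tool_pos']+M@[-h,0,0]).round(1) for h in (.004,.006,.008,.010,.012)])
for r in (.004,.006,.008,.010): print(r,pix('w10',W(q,ball(1.625,r))).round(1))
```

```text
t 17.35 tcp [0.5327 0.0312 0.062 ] angle 1.62 r 0.0568 jawaz 29.2 radial 30.5 Ftool [13.  -1.1 -0.8] w 0.0162
w10 blob [266, 241, 33, 36, 716] p [0.5335 0.0322 0.069 ] r 0.0557 angle 1.612
w11 blob [266, 242, 32, 35, 699] p [0.5334 0.0318 0.069 ] r 0.0559 angle 1.618
[array([279.9, 257.5]), array([279.9, 259. ]), array([279.9, 260.5]), array([279.9, 262.1]), array([279.9, 263.7])]
0.004 [276.5 256.4]
0.006 [278.  257.8]
0.008 [279.5 259.2]
0.01 [281.  260.7]
```

Lifted at 13 N, with the ball about 8.5 mm up and the foot clear of the panel. Swinging back 75°.

>>> {"op": "carry_out", "data": {"targets": [[1,0,0.01,-0.25,2.5],[1,0,0.02,-0.49,5],[1,0,0.02,-0.49,5],[1,0,0.02,-0.49,5],[1,0,0.02,-0.49,5],[1,0,0.02,-0.49,5],[1,0,0.02,-0.49,5],[1,0,0,0,0]]}}

```text
time: 18.25
tool_pos: [0.5261, 0.0616, 0.0631]
ee_rot: [-1.338, 1.571, -2.967]
wrist_force: [-3.3, -1.4, -11.3]
width: 0.0164
```

Run:
```python
from h import *
clipstat(); snap('wrist','w12'); redball('w12',.069)
```

```text
t 18.25 tcp [0.5261 0.0616 0.0631] angle 1.061 r 0.0557 jawaz -3.3 radial -1.6 Ftool [11.3 -3.2  1.6] w 0.0164
w12 blob [266, 242, 32, 35, 749] p [0.5266 0.0618 0.069 ] r 0.0551 angle 1.056
```

>>> {"op": "carry_out", "data": {"targets": [[1,0,0,-0.25,2.5],[1,0,0.01,-0.49,5],[1,0,0.01,-0.49,5],[1,0,0.01,-0.49,5],[1,0,0.01,-0.49,5],[1,0,0.01,-0.49,5],[1,0,0.01,-0.49,5],[1,0,0.01,-0.49,5],[1,0,0.01,-0.49,5],[1,0,0,0,0],[1,0,0,0,0]]}}

```text
time: 19.4
tool_pos: [0.5426, 0.0986, 0.0629]
ee_rot: [2.454, 1.57, 0.085]
wrist_force: [-0.6, -2.0, -12.8]
width: 0.0164
```

Run:
```python
from h import *
clipstat(); snap('wrist','w13'); redball('w13',.069)
```

```text
t 19.4 tcp [0.5426 0.0986 0.0629] angle 0.31 r 0.0548 jawaz -45.7 radial -44.6 Ftool [12.8  1.   1.8] w 0.0164
w13 blob [266, 242, 32, 35, 659] p [0.5429 0.0991 0.069 ] r 0.055 angle 0.3
```

Back at angle 0.31. Lowering to the swung-out height, with the ball moving outward as it drops.

>>> {"op": "carry_out", "data": {"targets": [[1,0.15,-0.05,0,0],[1,0.15,-0.06,0,0],[1,0.15,-0.06,0,0],[1,0.15,-0.06,0,0],[1,0.15,-0.06,0,0],[1,0,0,0,0],[1,0,0,0,0]]}}

```text
time: 20.15
tool_pos: [0.5425, 0.102, 0.0575]
ee_rot: [2.697, 1.565, 0.327]
wrist_force: [0.6, 1.8, 1.6]
width: 0.0161
```

>>> {"op": "carry_out", "data": {"targets": [[1,0.1,-0.02,0,0],[1,0,0,0,0],[1,0,0,0,0]]}}

```text
time: 20.45
tool_pos: [0.5405, 0.1015, 0.0548]
ee_rot: [-3.102, 1.57, 0.811]
wrist_force: [1.1, 2.4, 1.7]
width: 0.0162
```

Run:
```python
from h import *
clipstat(); snap('wrist','w14'); redball('w14',.060)
o,M=state(); print([pix('w14',o['tool_pos']+M@[-h,0,0]).round(1) for h in (.002,.004,.006,.008,.010)])
```

```text
t 20.45 tcp [0.5405 0.1015 0.0548] angle 0.3 r 0.0585 jawaz -45.8 radial -45.2 Ftool [-1.7 -1.  -2.4] w 0.0162
w14 blob [266, 242, 32, 36, 602] p [0.5403 0.1016 0.06  ] r 0.0586 angle 0.301
[array([281.9, 257.1]), array([281.9, 258.6]), array([281.9, 260. ]), array([281.9, 261.6]), array([281.9, 263.1])]
```

Ball is down: r = 58.6 mm, z ≈ 0.061, forces near zero. Releasing and rising.

>>> {"op": "carry_out", "data": {"targets": [[0.65,0,0,0,0],[0.65,0,0,0,0],[0.65,0,0,0,0],[0.65,0,0,0,0],[0.65,-1,0,0,0],[0.65,-2,0,0,0],[0.65,-3,0,0,0],[0.65,-3,0,0,0],[0.65,-3,0,0,0],[0.65,-2,0,0,0],[0.65,0,0,0,0],[0.65,0,0,0,0],[0.65,0,0,0,0]]}}

```text
time: 21.8
tool_pos: [0.5393, 0.1009, 0.1927]
ee_rot: [-0.697, 1.568, -3.068]
wrist_force: [-0.3, 0.0, 0.4]
width: 0.033
```

Run:
```python
from h import *
clipstat(); snap('wrist','w15'); redball('w15',.060); redball('w14',.060)
snap('side','s15'); snap('top','t15')
q0=np.load('q.npy')
for f in('side0','s15'): redball(f,.060)
# change detection vs start (side view), in the panel/cap/bystander areas
a=cv2.imread('pics/side0.png').astype(int);b=cv2.imread('pics/s15.png').astype(int)
d=abs(a-b).max(2); 
for n,(x0,y0,x1,y1) in dict(panel=(240,250,330,305),cap=(278,200,310,225),tin=(300,290,352,360),block=(255,362,345,420),pins=(228,190,282,220),column=(325,200,365,290)).items():
    r=d[y0:y1,x0:x1]; print(n,'frac>40',(r>40).mean().round(3))
p1=b[250:305,240:330]; p0=a[250:305,240:330]
f=lambda p:cv2.cvtColor(p.astype(np.uint8),cv2.COLOR_BGR2GRAY).astype(np.float32)
print('panel shift px',cv2.phaseCorrelate(f(p0),f(p1)))
```

```text
t 21.8 tcp [0.5393 0.1009 0.1927] angle 0.322 r 0.0589 jawaz -45.9 radial -43.9 Ftool [-0.4 -0.2  0.2] w 0.033
w15 blob [273, 188, 18, 19, 250] p [0.5403 0.1026 0.06  ] r 0.0594 angle 0.29
w14 blob [266, 242, 32, 36, 602] p [0.5403 0.1016 0.06  ] r 0.0586 angle 0.301
panel frac>40 0.0
cap frac>40 0.0
tin frac>40 0.0
block frac>40 0.0
pins frac>40 0.0
column frac>40 0.0
panel shift px ((0.0092909138846764, -0.01392874449030046), 1.0090965696617409)
```

All checks pass: the clip is at 0.29 rad, the panel hasn't moved, the cap is up again and the surrounding objects are unchanged.

```bash
python3 -c "
from bench import robot
print(robot.close_job())"
```

```text
the job is handed in; nothing more can be done
None
```

The paint-depth reading is taken and the job is handed in, at about 22 s of the 72 s allowed.

- **Clip on:** I lifted the tip by its red ball, raising the ball about 8.5 mm and the foot to about 12 mm above the stage. I swung it to about 1.63 rad and set it down on the bare strip. After release the ball measured 58.5 mm from the pivot at 1.62–1.63 rad, as expected for a clamped clip.
- **Reading:** I pressed the cap and felt the probe meet the paint. I then held about 9 N on the cap (roughly 6.7 N on the probe) for about 0.9 s.
- **Clip off:** I lifted it (about 13 N at the ball), swung it back to 0.29 rad on the left side, well clear of the panel, and released it.

**Last checks:** Compared with the first side picture, the panel shifted about 0.01 pixel. The cap, tin, sanding block, pins and column showed no change, and the gripper was touching nothing.

**What disagreed or could not be checked:**
- My first fit of the stand was about 4.5 mm off against the wrist camera. I corrected it before setting the clip down by turning back 2°.
- The moves offered no tilt, so I kept the gripper vertical. To clear the head I gripped the ball near the fingertips and turned the gripper so its narrow side faced the head.
- I reached the 12-picture limit before the cap press, so every later check was by image code rather than by eye.
- Whether the foot stayed off the primer was worked out from the ball's position, not seen directly.

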